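# Set the kiln controller for the next firing

### The arm

A 6-joint arm with a two-finger parallel gripper is mounted at the origin on a cart in front of the work surface, level with it; the furniture and walls round the work are solid. World frame = base frame: x ahead of the robot, y to its left, z up, the work surface at z = 0. Lengths are in m, angles in degrees, forces in N, time in s.
With the tool pointing down it reaches from about 0.275 to 0.75 m from the base axis. Payload 10.2 kg.
Tool frame: the origin (TCP) lies at the very end of the fingers, on their centre line; the grasp point (between the pads) lies 19 mm behind it; z points along the fingers, y is the line along which they close (so a half turn about z gives the same grasp; the last joint's range is limited). The gripper opens to 85 mm and grips with 20 to 120 N. Pads are 22 mm wide; open, the fingers measure 114 mm over their backs; the gripper's body (76 mm by 85 mm) begins 54 mm behind the grasp point. The pads swing forward as they close: fully open they stand 13 mm farther back than shut.
Start: joints at [62.315, 17.928, 85.812, -0, 76.261, -12.8], TCP at [0.135, 0.507, 0.208] pointing down, gripper open.
Joint ranges: [-168.41, 168.41], [-55.51, 124.54], [10.69, 146.95], [-70.63, 250.63], [1, 178], [-165.06, 165.06]. Speed limits (degrees/s): [136.94, 136.94, 172.46, 180, 180, 180].

### API

Orientations are given as [roll, pitch, yaw] about the fixed x, y, z axes, in that order (R = Rz(yaw) Ry(pitch) Rx(roll)).
In Python, from plant import * gives the robot as it stands. Calls block until the motion is done:
- move_to(position, orientation): joint-space move of the TCP to a pose.
- line_to(position, frame=None, rate=0.15, until_force=None): straight line of the TCP; frame=None keeps the orientation; rate is the mean speed in m/s. With until_force (N) it stops when the force on the tool has changed by that much, and returns True; else False.
- move_j(angles): joint-space move.
- set_gripper(opening, f_grip=None): finger opening in m; f_grip is the grip in N (None keeps the last); returns when the fingers have stopped.
- hold(seconds).
- ik(position, orientation): joint angles nearest the present ones, or None.
- capture(name): name is "side" or "top" or "wrist"; returns a dict with "color" (400x640x3 uint8, red, green, blue), "vfov" (degrees; the focal length in pixels is half the picture's height over the tangent of half this angle, whatever the lens; pixels are square), "cx", "cy" (the principal point, pixels), "eye" and "rotation" of the camera in the world. Camera axes: x right, y up, looking along -z (the intrinsics and any distortion apply to the point x, -y, -z); pixel columns grow to the right and rows downward; lengths in m; the calibration is good to about 2 mm. A picture is of the moment at which its call begins. There is no depth.
A pose or a line that the arm cannot do raises IKError and nothing moves.
- finish_job(): hands the job in; it is judged then, once.
Trained networks look in a picture, given as the dict that the camera call returned (one of the last four; its "shot" number tells which), for a name from the list of things; names that differ only in an ending like _2 or _b are one class to them, and where a whole thing is asked for, a point or a joint stands for the part that bears it (a point fixed in the world has none). Each returns a list of dicts, best first, with "score" (0 to 1); they miss things now and then, are a little off and sometimes report something else, mostly with a low value. They report only what shows in the picture. A call takes as long as a camera call.
- find_in(query, picture): "bbox" ([left, top, right, bottom] in pixels, round what is visible of it).
- outline_of(query, picture): "pixels" (400x640 bool, what is visible of it) and "bbox" ([left, top, right, bottom] in pixels, round what is visible of it).
- tip_of(query, picture): "centre" ([column, row] in pixels: a listed point, or the origin of a listed thing).
Readings, each from a call of its own:
- current_t(): time.
- current_joint_positions(): joint angles.
- current_dq(): joint speeds.
- current_joint_efforts(): joint torques, N m.
- current_eef_pos(): TCP position.
- current_ee_rot(): TCP orientation.
- current_force(): force on the tool from outside, world axes, zero at the start.
- current_wrist_torque(): the same for the moment, N m.
- current_gripper_width(): finger opening in m.
- current_finger_force(): force on a finger pad.
Only numpy, scipy, OpenCV 4.12 (cv2) and the standard library are available. Lean on these libraries where they do the work, as an engineer would, in place of code of your own. Each camera call takes 0.05 s, during which the arm holds its last target. There are 200 camera calls.

### The job

Set the kiln controller for the next firing: press its step button until the drum in the window shows 6, without going past it (it cannot be stepped back), and turn the knob so that its white line points at 5 on the scale. The order does not matter; leave the pottery round it where it stands.

Things in the scene. Friction and masses are not known exactly. Their poses are not given: they have to be found in the camera images.
- controller: the kiln controller: a grey box with an aluminium panel that stands fixed on the counter, 125 mm deep (its x), 250 mm wide (its y), its flat panel 85 mm above the counter. Origin: centre of its underside; z up, -x is its front. On the panel, from its left (+y) to its right: the step button, the window of the numbered drum, the knob with its scale
- button_top (a point): centre of the top face of the step button: a grey round plunger, 30 mm in diameter, standing 26 mm above the panel (111 mm above the counter) in a 5 mm high black collar of 42 mm diameter; 75 mm to +y of the controller's centre. It is pressed straight down
- step_button (a joint): travel of the step button in m: 0 when up, 0.011 when fully down. A spring lifts it again. Pressed slowly it takes about 2 to 5 N on the way down (more when struck fast) and then meets a hard stop. Each full press advances the drum by exactly one number, on the way down; the ratchet needs the button to come fully up again before the next press
- window (a point): centre of the clear window in the panel (24 x 20 mm, flush with the panel, black frame), 15 mm to +y of the controller's centre; the drum shows one figure in it, its top towards the back of the controller, between two short index lines
- step_drum (a joint): angle of the numbered drum in rad. It has eight faces, numbered 0 to 7 in black figures; face n stands in the window at n x 0.785 rad (6: 4.712). It only goes forward, by one face (0.785 rad) a press; a click spring settles it on the faces, which takes a few tenths of a second. It is covered by the window and cannot be reached
- soak_knob_grip (a point): a point on the knob's axis (vertical), 37 mm above the panel (122 mm above the counter), 66 mm to -y of the controller's centre: where to grip. The knob is a black bar, 42 mm long, 14 mm thick and 32 mm high, on a disc of 44 mm diameter; the top of the bar is 44 mm above the panel. This frame turns with the knob: x along the bar, y across it, z up. The white line on the bar's top marks its pointing end, at -x
- soak_knob (a joint): angle of the knob in rad, growing clockwise seen from above, 0 to 4.5 between stops. The scale round it carries ten ticks with the figures 0 to 9: the white line points at tick v at v x 0.5 rad (5: 2.5; this is almost straight to the back of the controller). It turns with 0.04 N m of friction and stays where it is left
- small_cup: bystander: bisque cup without handle, 59 mm across, 51 mm high, close to the controller's left end. Origin: centre of its underside
- egg_cup: bystander: bisque egg cup, 56 mm across, 58 mm high, close to the controller's right end. Origin: centre of its underside
- stilt: bystander: three-armed kiln stilt, 59x52x21 mm, close in front of the controller. Origin: centre of its underside
- green_cup: bystander: large dark green cup, 113 mm across, 107 mm high. Origin: centre of its underside
- ginger_jar: bystander: round lidded bisque jar, 104 mm across, 109 mm high. Origin: centre of its underside
- small_bowl: bystander: bisque bowl, 67 mm across, 43 mm high. Origin: centre of its underside
- bird: bystander: bisque bird figure, 52x120x76 mm. Origin: centre of its underside

How it is judged (in metres and radians):
At the end, for the whole second after the job is handed in: The drum rests with 6 in the window (within 0.15 rad, under a fifth of a face), the knob's white line points at 5 (within 0.14 rad, about a quarter of a division), the button is up and nothing on the controller is still moving (value of joint step_drum between 4.562 and 4.862 rad and value of joint soak_knob between 2.36 and 2.64 rad and value of joint step_button below 0.002 m and velocity of joint step_drum between -0.1 and 0.1 rad/s and velocity of joint soak_knob between -0.1 and 0.1 rad/s); the robot touches nothing.
It fails at once if the drum was stepped past 6 (value of joint step_drum above 5.2 rad).
It fails at once if a piece of pottery beside the controller was moved by more than 3 cm (distance of any of small_cup, egg_cup, stilt, green_cup, ginger_jar, small_bowl, bird from where it was at the start of the episode above 0.03 m).
It fails at once if a piece of pottery was tipped over (angle between any of small_cup, egg_cup, stilt, green_cup, ginger_jar, small_bowl, bird's own z axis and vertical above 0.6 rad).
It also fails if it takes over 56 s, if anything falls off the work surface, if the arm or the gripper's body presses on something with over 40 N, if the wrist force passes 120 N, or if a joint passes its speed limit or range.

## Working session

There is one attempt and no reset: what is moved stays moved. The work goes in short steps, each a Python script; the robot and the scene stay as the last script left them, time stands still between calls to the robot, and variables do not carry over. Pictures are saved under pics/ and viewed, at most 10 in all, crops included, and the job is handed in when it is done.

```bash
mkdir -p pics; cat > h.py <<'E'
from plant import *
import numpy as np, cv2
def ray(p,px):
    f=200/np.tan(np.radians(p["vfov"])/2)
    d=np.array([(px[0]-p["cx"])/f,-(px[1]-p["cy"])/f,-1.0])
    return np.array(p["eye"]),np.array(p["rotation"])@d
def at_z(p,px,z):
    e,d=ray(p,px); return e+d*(z-e[2])/d[2]
def save(p,n): cv2.imwrite("pics/"+n,p["color"][:,:,::-1])
E
python3 - <<'E'
from h import *
p=capture("top"); q=capture("side")
print({k:v for k,v in p.items() if k!="color"}); print({k:v for k,v in q.items() if k!="color"})
for pic in(p,q):
  for n,z in(("button_top",.111),("window",.085),("soak_knob_grip",.122),("controller",0)):
    for r in tip_of(n,pic)[:2]: print(n,r["score"],r["centre"],at_z(pic,r["centre"],z))
cv2.imwrite("pics/a.png",np.vstack([cv2.resize(x["color"],(480,300))[:,:,::-1] for x in(p,q)]))
print(current_t())
E
```

```text
{'vfov': 47.34266968289282, 'cx': 328.0067357886736, 'cy': 194.95549221140675, 'eye': array([ 0.37074075, -0.00567343,  1.43319655]), 'rotation': array([  6.5448612 ,   0.24000659, -89.23032792]), 'shot': 1}
{'vfov': 47.98603981138953, 'cx': 325.6413632831006, 'cy': 195.2797409172118, 'eye': array([ 0.28993768, -1.52395151,  0.80598751]), 'rotation': array([65.22901239, -0.38668394, -8.70416034]), 'shot': 2}Traceback (most recent call last):
  File "<stdin>", line 6, in <module>
  File "h.py", line 8, in at_z
    e,d=ray(p,px); return e+d*(z-e[2])/d[2]
                                       ~^^^
IndexError: invalid index to scalar variable.
```

```bash
sed -i 's/^import numpy.*/&\nfrom scipy.spatial.transform import Rotation as Ro/; s/np.array(p\["rotation"\])@d/Ro.from_euler("xyz",p["rotation"],degrees=True).apply(d)/' h.py
python3 - <<'E'
from h import *
p=capture("top"); q=capture("side")
for pic in(p,q):
  for n,z in(("button_top",.111),("window",.085),("soak_knob_grip",.122),("controller",0)):
    for r in tip_of(n,pic)[:2]: print(n,r["score"],r["centre"],at_z(pic,r["centre"],z))
cv2.imwrite("pics/a.png",np.vstack([cv2.resize(x["color"],(480,300))[:,:,::-1] for x in(p,q)]))
print(current_t())
E
```

```text
button_top 0.41 [270.7, 189.3] [0.53681543 0.16961034 0.111     ]
window 0.82 [294.7, 195.4] [0.52271484 0.10111547 0.085     ]
soak_knob_grip 0.6 [318.6, 205.0] [0.49156115 0.02859137 0.122     ]
controller 0.88 [300.1, 199.9] [0.51821363 0.09047496 0.        ]
button_top 0.52 [322.4, 176.1] [0.53761418 0.14995655 0.111     ]
window 0.91 [320.0, 185.5] [0.52293627 0.11560169 0.085     ]
window 0.51 [317.9, 189.3] [0.50948077 0.07957938 0.085     ]
soak_knob_grip 0.65 [318.3, 187.5] [0.50197677 0.01361885 0.122     ]
controller 0.8 [320.1, 207.7] [0.5193585  0.08652151 0.        ]
0.65
```

View pics/a.png

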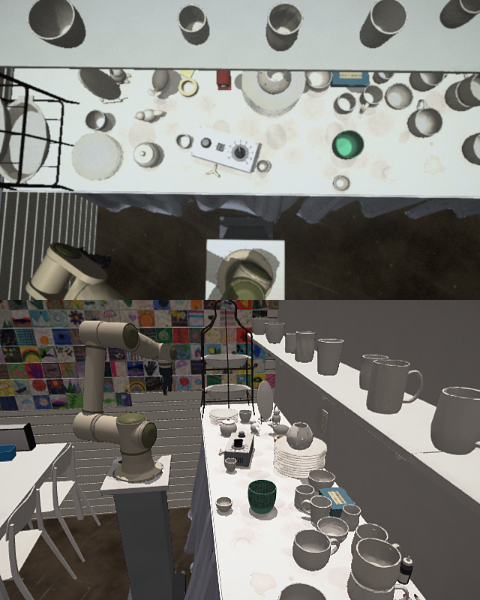

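```bash
python3 - <<'E'
from h import *
print(current_ee_rot())
move_to([0.46,0.09,0.32],[180,0,-18])
w=capture("wrist"); save(w,"w1.png"); print({k:v for k,v in w.items() if k!="color"},current_joint_positions())
for n,z in(("button_top",.111),("window",.085),("soak_knob_grip",.122),("controller",0)):
    for r in tip_of(n,w)[:2]: print(n,r["score"],r["centre"],at_z(w,r["centre"],z))
print(current_t())
E
```

```text
[-1.79998972e+02  7.65993416e-04  1.65114111e+02]
{'vfov': 70.99752724527806, 'cx': 320.877150681176, 'cy': 198.37650734674617, 'eye': array([0.53320774, 0.06733062, 0.48717017]), 'rotation': array([-1.74482383e+01,  5.74101519e-02, -1.07898669e+02]), 'shot': 5} [-3.23144543e+00  7.39156408e+00  8.24163480e+01  3.23900982e-03
  9.02061872e+01  1.04675960e+02]
button_top 0.89 [248.0, 132.3] [0.53643416 0.16697886 0.111     ]
window 0.71 [297.2, 124.4] [0.52559261 0.10475957 0.085     ]
soak_knob_grip 0.7 [360.7, 128.4] [0.49696938 0.02645336 0.122     ]
soak_knob_grip 0.42 [248.6, 133.4] [0.5348376  0.16385932 0.122     ]
controller 0.83 [311.5, 127.5] [0.51179012 0.09138664 0.        ]
2.85
```

View pics/w1.png

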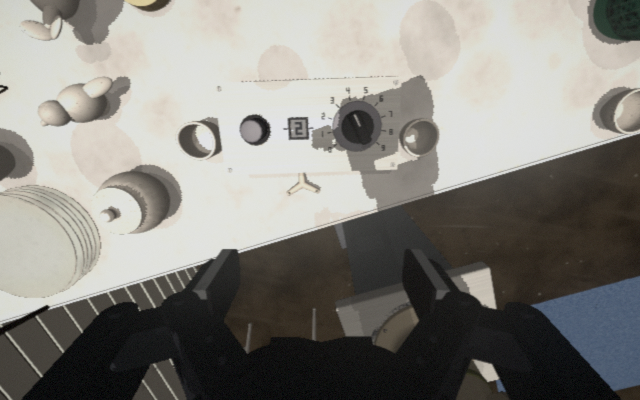

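```bash
python3 - <<'E'
from h import *
a=cv2.imread("pics/w1.png")[75:185,220:430]; cv2.imwrite("pics/w1z.png",cv2.resize(a,None,fx=3.8,fy=3.8,interpolation=cv2.INTER_CUBIC))
E
```

```text
(no output)
```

View pics/w1z.png

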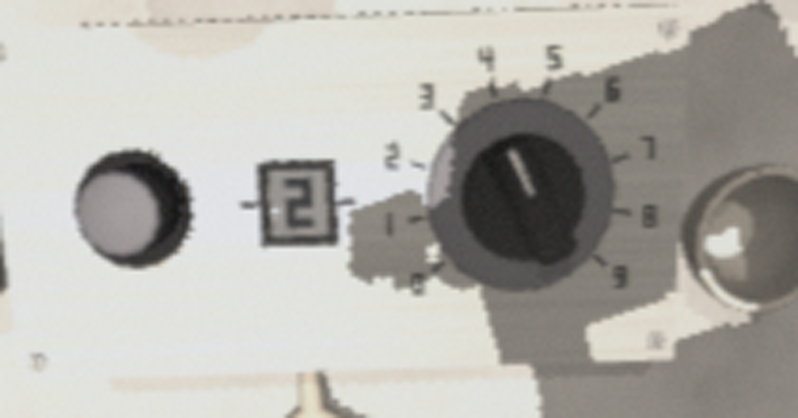

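```bash
cat >> h.py <<'E'
from scipy.optimize import least_squares
L={"button_top":(0,.075,.111),"window":(0,.015,.085),"soak_knob_grip":(0,-.066,.122)}
def fit(pics):
    obs=[]
    for p in pics:
        for n,l in L.items():
            r=tip_of(n,p)
            if r and r[0]["score"]>.35: obs.append((n,at_z(p,r[0]["centre"],l[2])[:2]))
    def res(v):
        c,s=np.cos(v[2]),np.sin(v[2])
        return np.concatenate([np.array([v[0]-s*L[n][1],v[1]+c*L[n][1]])-o for n,o in obs])
    s=least_squares(res,[.515,.095,-.28],loss="soft_l1",f_scale=.003)
    for (n,o),e in zip(obs,res(s.x).reshape(-1,2)): print(n,o.round(4),(e*1e3).round(1))
    print("fit",s.x.round(4),np.degrees(s.x[2])); return s.x
def loc(v,n): return np.array([v[0]-np.sin(v[2])*L[n][1],v[1]+np.cos(v[2])*L[n][1]])
E
python3 - <<'E'
from h import *
set_gripper(0.0)
move_to([0.50,0.09,0.24],[180,0,-18]); hold(.2)
w=capture("wrist"); save(w,"w2.png")
move_to([0.54,0.07,0.26],[180,0,-18]); hold(.2)
w2=capture("wrist"); save(w2,"w3.png")
v=fit([w,w2]); 
print({k:v for k,v in w.items() if k!="color"})
np.save("v.npy",v)
print(current_t(),current_force())
a=cv2.imread("pics/w2.png"); r=tip_of("soak_knob_grip",w)[0]["centre"];print(r)
x,y=int(r[0]),int(r[1]); x0,y0=x-60,max(y-50,0); print(x0,y0)
a=a[y0:y0+100,x0:x0+120]; cv2.imwrite("pics/w2z.png",cv2.resize(a,None,fx=6,fy=6,interpolation=cv2.INTER_CUBIC))
E
```

```text
button_top [0.5356 0.1669] [ 0.1 -2.5]
window [0.522  0.1051] [-1.4  1.2]
soak_knob_grip [0.4987 0.0279] [ 1.8 -0. ]
button_top [0.534  0.1656] [ 1.6 -1.2]
window [0.5253 0.1063] [-4.7 -0.1]
soak_knob_grip [0.4997 0.0249] [0.7 2.9]
fit [ 0.5169  0.0917 -0.2524] -14.462347666621243
{'vfov': 70.99752724527806, 'cx': 320.877150681176, 'cy': 198.37650734674617, 'eye': array([0.5729432 , 0.06683298, 0.40958667]), 'rotation': array([-1.72425123e+01,  1.04627517e-01, -1.07978737e+02]), 'shot': 6}
5.1833 [-0.56545589  0.02206766 -0.3184031 ]
[379.0, 170.3]
319 120
```

View pics/w2z.png

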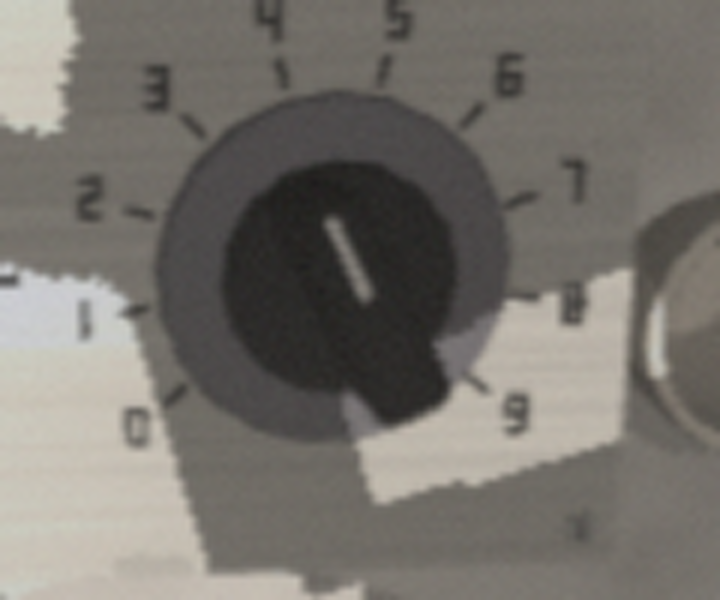

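View pics/w3.png

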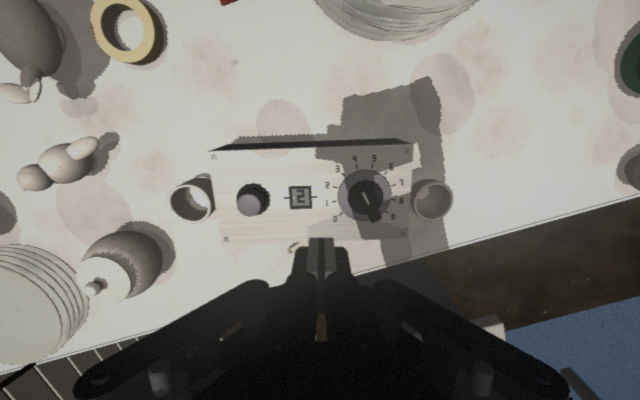

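```bash
cat > ticks.py <<'E'
from h import *
w={'vfov': 70.99752724527806, 'cx': 320.877150681176, 'cy': 198.37650734674617, 'eye':[0.5729432 , 0.06683298, 0.40958667], 'rotation': [-1.72425123e+01,  1.04627517e-01, -1.07978737e+02]}
T=[(176,395),(133,310),(138,211),(193,124),(281,73),(384,73),(472,115),(521,200),(523,296),(475,383)]
P=lambda t,z: at_z(w,(319+t[0]/6,120+t[1]/6),z)[:2]
o=np.array([P(t,.085) for t in T])
def res(v):
    h=v[2]-(np.arange(10)*.5-2.25); return (v[:2]+v[3]*np.c_[np.cos(h),np.sin(h)]-o).ravel()
s=least_squares(res,[.5,.03,-.28,.03]); print(s.x.round(4),np.degrees(s.x[2]),abs(s.fun).max())
a,b=P((332,220),.129),P((370,297),.129); d=a-b; h=np.arctan2(d[1],d[0])
print("line",a,b,np.degrees(h),"knob",2.25-(h-s.x[2]))
psi=s.x[2]; c=s.x[:2]
print("button",c+.141*np.array([-np.sin(psi),np.cos(psi)]))
E
python3 ticks.py
```

```text
[ 0.4974  0.0271 -0.2803  0.0386] -16.060708069284562 0.0006245323594644692
line [0.51536711 0.02978995] [0.50075941 0.02700083] 10.809668382308427 knob 1.7810234596693517
button [0.5364529  0.16256271]
```

```bash
cat >> h.py <<'E'
B=[.536,.164]
def press():
    hit=line_to([*B,.095],rate=.03,until_force=12)
    z=current_eef_pos()[2]; f=current_force()[2]; line_to([*B,.119],rate=.06); hold(.2)
    print("hit",hit,z,f,current_t()); return hit,z
E
python3 - <<'E'
from h import *
line_to([*B,.16]);move_to([*B,.119],[180,0,-18])
press(); line_to([*B,.18]); line_to([.54,.07,.26]); hold(.2)
w=capture("wrist"); save(w,"w4.png"); a=w["color"][150:240,220:420,::-1]
cv2.imwrite("pics/w4z.png",cv2.resize(a,None,fx=3,fy=3,interpolation=cv2.INTER_CUBIC)); print(current_t())
E
```

```text
hit False 0.09519709213836407 -0.5818092169019633 8.2833
10.0667
```

View pics/w4z.png

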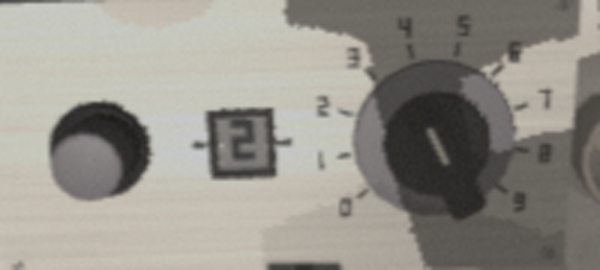

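```bash
python3 - <<'E'
from h import *
p=capture("wrist")
for n in L: 
  for r in tip_of(n,p)[:2]: print(n,r,at_z(p,r["centre"],L[n][2]))
print("collar",at_z(p,(253.7,199.3),.09),"top",at_z(p,(249,205.7),.111))
line_to([*B,.18]); line_to([*B,.119]); hold(.2)
print(current_eef_pos(),current_ee_rot(),current_gripper_width())
w=capture("wrist"); s=capture("side"); t=capture("top")
a=w["color"][120:370,180:480]; r=s["color"]; 
i=r[140:240,260:380]; j=t["color"][150:240,230:350]
cv2.imwrite("pics/c.png",np.hstack([cv2.resize(x,(400,340),interpolation=cv2.INTER_CUBIC)[:,:,::-1] for x in(a,i)]))
print(current_t())
E
```

```text
button_top {'centre': [242.9, 209.1], 'score': 0.83} [0.53466017 0.17093699 0.111     ]
button_top {'centre': [312.6, 183.3], 'score': 0.44} [0.53916107 0.08157403 0.111     ]
window {'centre': [303.8, 193.7], 'score': 0.98} [0.5235761  0.09936702 0.085     ]
collar [0.53738014 0.16111757 0.09      ] top [0.53640023 0.16235674 0.111     ]
[0.53654749 0.16399534 0.12007386] [-1.79955494e+02 -1.03457035e-01 -1.80073663e+01] 7.923647206093002e-05
12.15
```

View pics/c.png

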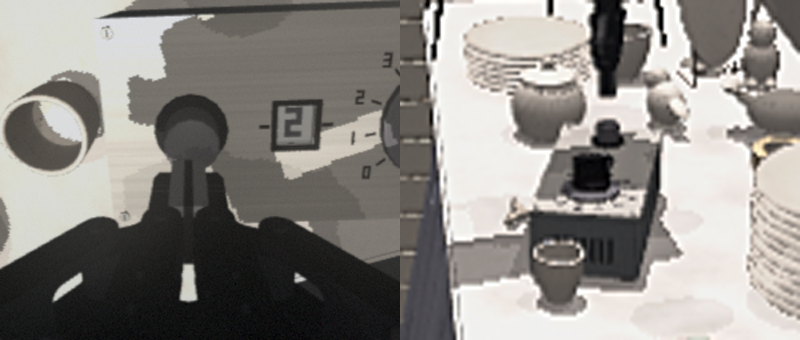

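```bash
python3 - <<'E'
from h import *
s=capture("side"); 
for px in((322.1,167.9),(321.8,175.5),(321.8,178)):
    e,d=ray(s,px); print(e+d*(.164-e[1])/d[1])
w=capture("wrist"); e,d=ray(w,(321,241)); t=Ro.from_euler("z",-18,degrees=True).apply([1,0,0])
for off in(-.005,0,.005,.01):
    k=(np.dot([.5365,.164,0],t)+off-e@t)/(d@t); print(off,e+k*d)
for r in tip_of("button_top",s)[:2]: print(r)
print(current_force())
E
```

```text
[0.53832301 0.164      0.14126695]
[0.53719669 0.164      0.10796339]
[0.53723218 0.164      0.09687507]
-0.005 [0.53189424 0.16600528 0.12010772]
0 [0.53664779 0.16445484 0.13033765]
0.005 [0.54140133 0.16290441 0.14056758]
0.01 [0.54615487 0.16135397 0.15079751]
{'centre': [320.5, 178.0], 'score': 0.52}
[ 0.13001485 -0.80536938 -0.31718441]
```

The side view shows the fingertip about 20 mm higher than the reported TCP, which fits the press that met nothing. I'll go down again on force, once, and record where it stops.

```bash
python3 - <<'E'
from h import *
c=line_to([*B,.07],rate=.02,until_force=1.5); z0=current_eef_pos()[2]; print(c,z0,current_force())
h=line_to([*B,.06],rate=.02,until_force=10); print(h,current_eef_pos(),current_force())
line_to([*B,.12],rate=.08); hold(.3)
w=capture("wrist"); cv2.imwrite("pics/d.png",cv2.resize(w["color"][120:370,180:480],(400,340),interpolation=cv2.INTER_CUBIC)[:,:,::-1])
print(current_t())
E
```

```text
True 0.08565147132202658 [0.72408867 0.76269159 2.8584061 ]
True [0.53610387 0.16403366 0.07631136] [-1.7677379  -0.69177658  6.99027168]
15.55
```

View pics/d.png

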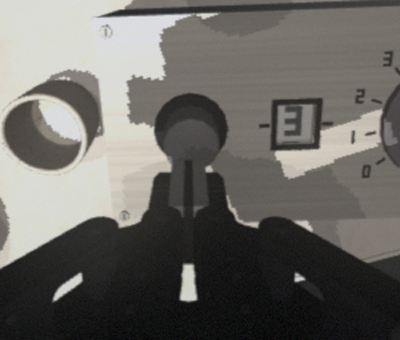

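```bash
python3 - <<'E'
from h import *
def patch(): return cv2.cvtColor(capture("wrist")["color"][195:235,380:425],cv2.COLOR_RGB2GRAY).astype(float)
last=patch(); print("noise",abs(patch()-last).mean())
for i in range(3):
    line_to([*B,.095],rate=.06)
    h=line_to([*B,.06],rate=.02,until_force=10); z=current_eef_pos()[2]
    line_to([*B,.12],rate=.08); hold(.4)
    q=patch(); ch=abs(q-last).mean(); print(h,z,ch,current_t()); last=q
    if not h or z>.079 or ch<4: print("odd"); break
w=capture("wrist"); save(w,"w5.png")
E
```

```text
noise 1.475
True 0.07631273805649434 4.1866666666666665 18.3833
True 0.07631002409136985 4.295 21.1167
True 0.0763040916799056 2.2955555555555556 23.85
odd
```

```bash
python3 - <<'E'
from h import *
K=[.4974,.0271]; h0=10.8
line_to([*B,.17],rate=.25)
move_to([*K,.17],[180,0,h0]); set_gripper(.045)
print(current_joint_positions().round(1) if hasattr(current_joint_positions(),'round') else current_joint_positions())
hit=line_to([*K,.083],rate=.06,until_force=6); print(hit,current_eef_pos())
if not hit:
    set_gripper(0,20); print("w",current_gripper_width(),current_force(),current_finger_force())
    if current_gripper_width()>.008:
        move_to([*K,.083],[180,0,-30.4]); hold(.2); print(current_ee_rot(),current_force(),current_wrist_torque(),current_gripper_width())
    set_gripper(.045)
line_to([*K,.17],rate=.15)
print(current_t())
move_to([0.50,0.09,0.24],[180,0,-18]); set_gripper(0); hold(.2)
w=capture("wrist"); save(w,"w6.png"); np.savez("w6.npz",eye=w["eye"],rotation=w["rotation"])
cv2.imwrite("pics/w6z.png",cv2.resize(w["color"][110:230,260:440],(792,528),interpolation=cv2.INTER_CUBIC)[:,:,::-1]); print(current_t())
E
```

```text
[-10.4  16.5  93.6  -0.   69.9  68.8]
False [0.49759403 0.02707347 0.08331617]
w 0.01366223033253433 [ 0.11078737 -2.00912792  1.74044183] 24.205612242221832
[-1.79997706e+02 -4.26616034e-02 -3.03450381e+01] [ 0.17207455 -3.83538939  4.50227987] [-0.60504951 -0.05159185  0.10494146] 0.013744561075482642
29.5583
30.775
```

View pics/w6z.png

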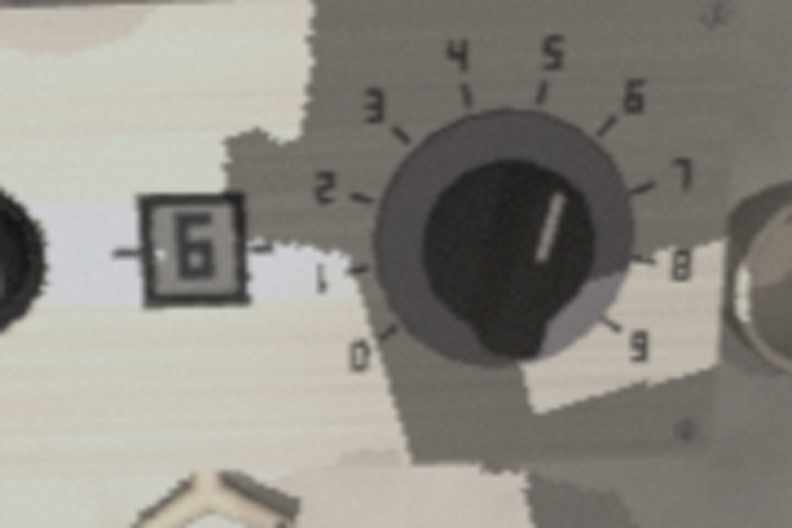

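```bash
python3 - <<'E'
from ticks import *
z=np.load("w6.npz"); w["eye"]=z["eye"]; w["rotation"]=z["rotation"]
Q=lambda t,h: at_z(w,(260+t[0]/4.4,110+t[1]/4.4),h)[:2]
T=[(388,333),(356,270),(361,197),(402,135),(467,96),(542,93),(607,126),(642,189),(643,259),(609,323)]
o[:]=[Q(t,.085) for t in T]
s=least_squares(res,[.5,.03,-.28,.03]); d=Q((558,198),.129)-Q((542,260),.129); h=np.arctan2(d[1],d[0])
print(s.x,abs(s.fun).max(),"knob",2.25-(h-s.x[2]))
E
```

```text
[ 0.4974  0.0271 -0.2803  0.0386] -16.060708069284562 0.0006245323594644692
line [0.51536711 0.02978995] [0.50075941 0.02700083] 10.809668382308427 knob 1.7810234596693517
button [0.5364529  0.16256271]
[ 0.4974934   0.02706413 -0.27954295  0.03849093] 0.00042914169116436973 knob 2.46996645717864
```

```bash
python3 -c "
from plant import *
print(current_t(),current_force()); print(finish_job())"
```

```text
30.775 [-0.07092097  0.17802115 -0.2480017 ]
the job is handed in; nothing more can be done
None
```

The job is handed in at 30.8 s, with no verdict returned: the last picture shows 6 in the drum window, the knob measures 2.47 rad (tick 5 is 2.5), the arm is clear of the controller, and I saw no pottery moved, though I did not measure it.

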